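# Latch the spring gate in front of the jar

### The arm

A 6-joint arm with a two-finger parallel gripper is mounted at the origin on the work surface. World frame = base frame: x ahead of the robot, y to its left, z up, the work surface at z = 0. Lengths are in m, angles in rad, forces in N, time in s.
With the tool pointing down it reaches from about 0.35 to 0.775 m from the base axis. Payload 5.5 kg.
Tool frame: the origin (TCP) lies midway between the tips of the shut fingers; the grasp point (between the pads) lies hold_point_z behind it (hold_point_z is the distance from the TCP to the grasp point, in m); z points along the fingers, y is the line along which they close (so a half turn about z gives the same grasp; the last joint's range is limited). The gripper opens to 85 mm and grips with 20 to 120 N. Pads are 22 mm wide; open, the fingers measure 114 mm over their backs; the gripper's body (76 mm by 85 mm) begins 54 mm behind the grasp point. The pads swing forward as they close: fully open they stand 13 mm farther back than shut.
Start: joints at [-1.299, 0.313, 0.046, 1.304, 0, 1.431], TCP at [0.23, -0.527, 0.231] pointing down, gripper open.
Joint ranges: [-2.76, 2.76], [-0.86, 1.69], [-1.03, 1.26], [-2.2, 2.34], [-1.47, 1.5], [-3.14, 3.14]. Speed limits (rad/s): [2.57, 2.57, 3.14, 3.14, 3.14, 3.14].

### API

Orientations are given as a unit quaternion [x, y, z, w].
In Python, from rig import get_state, get_image, calibration, finish_job, hold_point_z gives the robot as it stands.
- The arm moves only by the tool step_arm, never from a script. Its argument "series" is one flat list of numbers, 7 for each row, row after row: the turn, a rotation vector about the tool's x, y, z in rad, then the shift along the tool's x, y, z in mm, then the closure, from 0 (fully open) to 1 (shut). A call has 1 to 5 rows; each row is the pose to reach, as a shift and turn from the pose commanded when the call began, along the tool's axes at that moment; what a row does not reach only later rows make up. A row lasts 1/10 s, in which the tool goes at most 50 mm and 8.59 degrees, less where a joint would pass 70% of its speed; a pose out of reach is approached as far as the arm can. A call with a gripper value outside its range is refused whole. The fingers move at their own pace and stop on an object; "grip_force" is the grip in N (left out, the last holds). Time passes only in rows, so rows that repeat a pose let the fingers close. It gives the time, the measured TCP pose, the force, the opening and the grip force at its end, in the units of the state.
- get_state(): the state, without advancing time (a new reading comes with each control period).
- get_image(name): name is "side" or "top"; returns the picture (400x640x3 uint8, blue, green, red); there is no depth.
- calibration(name): a dict with "fx", "fy", "cx", "cy" (pixels), "R" (3x3) and "t" (3): a world point X has camera coordinates R X + t. Camera axes: x right, y down, z forward; pixel columns grow to the right and rows downward; lengths in m; the calibration is good to about 2 mm. A picture is of the moment at which its call begins. calibration takes no time and is no camera call.
- finish_job(): hands the job in; it is judged then, once.
The state is a dict: "time_s": time; "joint_pos": joint angles; "qd": joint speeds; "tau": joint torques, N m; "position": TCP position; "ee_rot": TCP orientation; "wrist_force": force on the tool from outside, world axes, zero at the start; "moment": the same for the moment, N m; "gripper_width": opening from 0.0 (shut) to 1.0 (fully open); "grasp_force": force on a finger pad.
Only numpy, scipy, OpenCV 4.12 (cv2) and the standard library are available. Lean on these libraries where they do the work, as an engineer would, in place of code of your own. Each camera call takes 0.05 s, during which the arm holds its last target. There are 200 camera calls.

### The job

One of the two white holders has the amber jar standing in it. Swing that holder's spring gate shut across the front of the jar, lift it over its catch and let it down behind, so that it stays latched by itself when you let go. Leave the empty holder's gate open, and leave the jar standing in its place.

Things in the scene. Friction and masses are not known exactly. Their poses are not given: they have to be found in the camera images.
- gate (a joint): Swing (rad) about its upright pivot of the gate on the holder with the jar. 0 = open, arm towards the robot, where a torsion spring keeps it; grows as it shuts, anticlockwise from above. 1.20 = across the jar's front, resting behind its catch; hard stop 1.38. The spring pulls back with 0.8 N at the knob when open, 2.5 N when shut. Arm: steel bar 12 mm thick, 14 mm high, underside 38 mm above the table.
- catch (a point): Top centre of that gate's catch: a fixed steel upright at the holder's front, 10 mm thick, 18 mm wide, top 50 mm above the table, 110 mm from the pivot. The bar rests behind it (on the jar's side) at 1.20. Swung low the bar hits it: raise the gate by more than 12 mm, swing it over to about 1.30 and, holding it against the spring, let it down behind.
- gate_lift (a joint): Height by which the same gate is raised along its pivot, m: 0 = down (where its weight and a light spring return it), at most 0.030. Raising it takes 3 to 5 N.
- gate_knob (a point): Grip point on that gate's black upright round knob, 18 mm in diameter, 45 mm tall, standing on the bar 155 mm from the pivot. The point is on the knob's axis, 22 mm below its top and 23 mm above the top of the bar, 75 mm above the table when the gate is down. It moves with the gate.
- gate_pivot (a point): Fixed point on the upright pivot axis of that gate, 45 mm above the table, on the holder. Its x axis points to the back of the holder (away from the robot), y to the holder's left, z up. The pivot pin's top is 92 mm above the table. With the gate at 1.20 the bar points from here along this frame's -y.
- bottle: Amber jar with a white cap, 70 mm in diameter, 85 mm tall, loose, standing on the 10 mm base plate of its white holder (plate 140 by 200 mm). Origin at the centre of its underside. Its front is about 17 mm behind the latched bar. It is 59 mm behind and 65 mm to the right of the pivot, seen from the robot.
- spare_gate (a joint): Swing of the identical gate on the other, empty holder, rad, 0 = open; to be left alone. Either holder may be on the left or the right, 0.3 to 0.45 m apart.

How it is judged:
By the outcome, as a careful person would: the job done as asked, in the order asked, and still so for the second after the job is handed in, with the robot touching nothing.
It also fails if it takes over 35 s, if anything falls off the work surface, if the arm or the gripper's body presses on something with over 40 N, if the wrist force passes 120 N, or if a joint passes its speed limit or range.

## Working session

There is one attempt and no reset: what is moved stays moved. The work goes in short steps, Python scripts to look and compute and a tool call to move; the robot and the scene stay as the last step left them, time stands still between calls to the robot, and variables do not carry over. Pictures are saved under pics/ and viewed, at most 10 in all, crops included, and the job is handed in when it is done.

Besides the shell and the picture viewer there is one more tool, called after "Call:" in YAML: its name, and indented under it one key for each argument. step_arm: Moves the arm, as the interface text tells. Its arguments: {"type":"object","properties":{"series":{"type":"array","items":{"type":"number"}},"grip_force":{"type":"number"}},"required":["series"]}

```bash
mkdir -p pics; python3 - <<'E'
from rig import *
import cv2
s=get_state();print({k:s[k] for k in('time_s','position','ee_rot','wrist_force','gripper_width')})
print(hold_point_z if not callable(hold_point_z) else hold_point_z())
for n in('top','side'):
    cv2.imwrite(f'pics/{n}0.png',get_image(n));print(n,calibration(n))
E
```

```text
{'time_s': 0.0, 'position': array([ 0.22998078, -0.52641928,  0.23037431]), 'ee_rot': array([ 9.78879337e-01,  2.04436607e-01, -5.70433145e-05, -9.56207940e-04]), 'wrist_force': array([ 0.18263494, -0.4088142 , -0.49666289]), 'gripper_width': 0.9979729773013737}
0.0187
top {'fx': 368.2373093772939, 'fy': 368.2373093772939, 'cx': 321.5087982133233, 'cy': 201.42421048738368, 'R': array([[ 0.01398595, -0.99880258, -0.04688063],
       [-0.99213991, -0.00803139, -0.12487556],
       [ 0.12434951,  0.04825865, -0.99106423]]), 't': array([0.01895355, 0.56584127, 0.8056046 ])}
side {'fx': 369.75147198636313, 'fy': 369.75147198636313, 'cx': 316.1004739796428, 'cy': 195.69812394126254, 'R': array([[-0.99659926, -0.07905793,  0.02323252],
       [-0.05839976,  0.47875499, -0.87600407],
       [ 0.05813239, -0.87438178, -0.48174384]]), 't': array([0.55394497, 0.12420333, 0.72287579])}
```

View pics/top0.png

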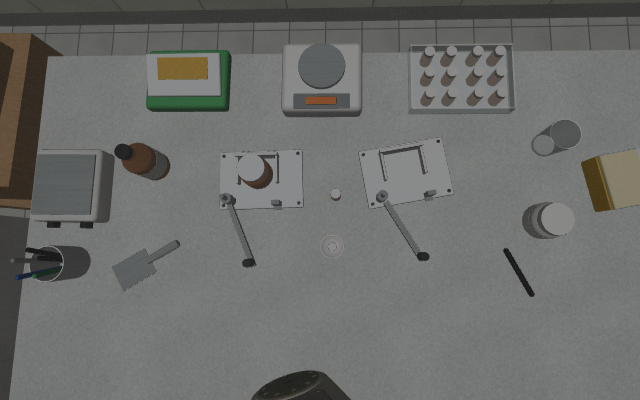

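View pics/side0.png

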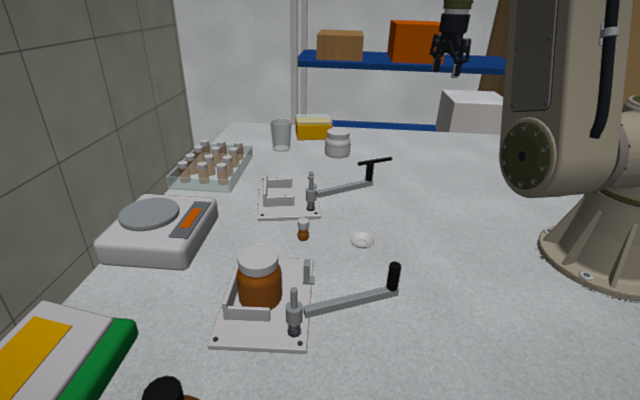

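Top view: the jar stands in the left holder (jar 255,172; pivot 227,199; catch 277,203; knob 249,262), and the right holder is empty. Side view: jar holder is the near one, with its pivot pin at (294,312), knob at (394,276) and catch at (308,271).

```bash
cat > h.py <<'E'
from rig import *
import cv2, numpy as np
def ray(n,uv):
    c=calibration(n);R=np.array(c['R']);t=np.array(c['t'])
    d=R.T@np.array([(uv[0]-c['cx'])/c['fx'],(uv[1]-c['cy'])/c['fy'],1]);return -R.T@t,d
def plane(n,uv,z):
    o,d=ray(n,uv);return o+d*(z-o[2])/d[2]
def cross(a,b):
    (o1,d1),(o2,d2)=ray('top',a),ray('side',b)
    k=np.linalg.lstsq(np.c_[d1,-d2],o2-o1,rcond=None)[0]
    p,q=o1+k[0]*d1,o2+k[1]*d2;return (p+q)/2,np.linalg.norm(p-q)
def blob(m,box):
    x0,y0,x1,y1=box;n,_,st,ce=cv2.connectedComponentsWithStats(m[y0:y1,x0:x1].astype(np.uint8))
    i=1+np.argmax(st[1:,4]);return ce[i]+[x0,y0],st[i]+[x0,y0,0,0,0]
E
python3 - <<'E'
from h import *
np.set_printoptions(precision=4,suppress=True)
T=cv2.imread('pics/top0.png');S=cv2.imread('pics/side0.png')
kt,a=blob(T.max(2)<60,(235,250,265,275));ks,b=blob(S.max(2)<60,(380,255,410,300))
print('knob',kt,a,ks,b,cross(kt,ks))
m=(T.min(2)>150).astype(np.uint8)
m[:, :200]=0;m[:,315:]=0;m[:135]=0;m[225:]=0
m=cv2.morphologyEx(m,cv2.MORPH_CLOSE,np.ones((5,5)))
c=max(cv2.findContours(m,0,2)[0],key=cv2.contourArea);bx=cv2.boxPoints(cv2.minAreaRect(c))
P=np.array([plane('top',p,.01) for p in bx]);print(bx,P,np.linalg.norm(P-np.roll(P,1,0),axis=1))
print('cam',ray('top',(0,0))[0],ray('side',(0,0))[0])
v=np.hstack([cv2.resize(T[140:280,205:315],None,fx=4,fy=4,interpolation=2)[:560,:440],cv2.resize(S[240:360,205:295+15],None,fx=3.4,fy=4.66,interpolation=2)[:560]])
v=cv2.resize(T[140:280,205:315],None,fx=4,fy=4,interpolation=2);w=cv2.resize(S[245:355,205:405],None,fx=4,fy=4,interpolation=2)
cv2.imwrite('pics/c1.png',v);cv2.imwrite('pics/c2.png',w)
E
```

```text
knob [248.6186 261.8351] [242 253  14  14  97] [393.1928 275.9673] [387 262  14  29 306] (array([0.4277, 0.1791, 0.0735]), np.float64(0.0011400848446350082))Traceback (most recent call last):
  File "<stdin>", line 9, in <module>
ValueError: max() iterable argument is empty
```

```bash
python3 - <<'E'
from h import *
np.set_printoptions(precision=4,suppress=True)
T=cv2.imread('pics/top0.png');S=cv2.imread('pics/side0.png')
print(T[190,290],T[225,290],T[160,230])
th=int((int(T[190,290].min())+int(T[225,290].max()))/2)
m=(T.min(2)>th).astype(np.uint8)
m[:, :200]=0;m[:,315:]=0;m[:135]=0;m[225:]=0
m=cv2.morphologyEx(m,cv2.MORPH_OPEN,np.ones((3,3)))
c=max(cv2.findContours(m,0,2)[0],key=cv2.contourArea);bx=cv2.boxPoints(cv2.minAreaRect(c))
P=np.array([plane('top',p,.01) for p in bx]);print(bx,P,np.linalg.norm(P-np.roll(P,1,0),axis=1))
print('cam',ray('top',(0,0))[0],ray('side',(0,0))[0])
v=cv2.resize(T[140:280,205:315],None,fx=4,fy=4,interpolation=2);w=cv2.resize(S[245:355,205:405],None,fx=4,fy=4,interpolation=2)
cv2.imwrite('pics/c1.png',cv2.convertScaleAbs(v,alpha=1.4));cv2.imwrite('pics/c2.png',w)
E
```

```text
[140 139 137] [123 123 121] [141 140 138]
[[218.685  152.236 ]
 [300.7287 149.5894]
 [302.5457 205.9179]
 [220.5021 208.5645]] [[0.6873 0.2782 0.01  ]
 [0.6941 0.0783 0.01  ]
 [0.5578 0.0711 0.01  ]
 [0.5498 0.267  0.01  ]] [0.1379 0.2001 0.1365 0.1961]
cam [ 0.461  -0.0154  0.87  ] [0.5173 0.6164 0.4442]
```

View pics/c1.png

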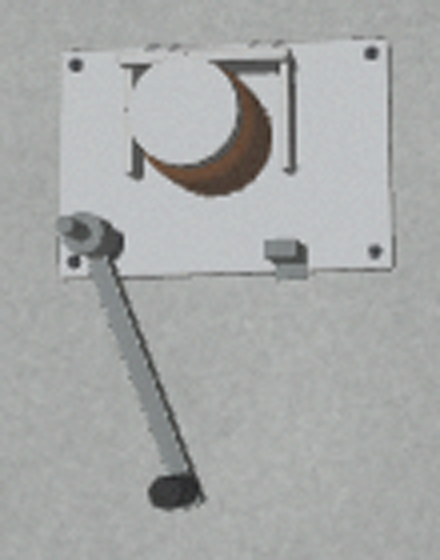

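View pics/c2.png

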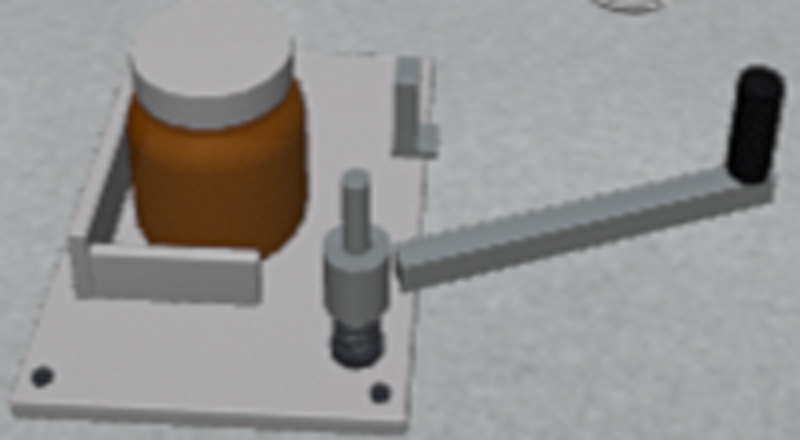

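Top crop: pin top (68,224), catch top (281,246), plate screws at the corners. Side crop: pin top (356,172), catch top (408,62), knob clear and upright.

```bash
python3 - <<'E'
from h import *
np.set_printoptions(precision=4,suppress=True)
f=lambda u,v:(u/4+205,v/4+140); g=lambda u,v:(u/4+205,v/4+245)
pin=cross(f(68,224),g(356,172)); cat=cross(f(281,246),g(408,62)); kn=cross((248.6,261.8),(393.2,276))
print('pin',pin,'catch',cat,'knob',kn)
sc=[plane('top',f(*p),.01) for p in((75,65),(372,53),(375,251),(74,262))]
print(np.array(sc));dy=[sc[0]-sc[1],sc[3]-sc[2]];dx=[sc[0]-sc[3],sc[1]-sc[2]]
print('yaw',[np.arctan2(-d[0],d[1]) for d in dy],[np.arctan2(d[1],d[0]) for d in dx])
p,c,k=pin[0],cat[0],kn[0]
print('pin-knob',np.linalg.norm((p-k)[:2]),'pin-catch',np.linalg.norm((p-c)[:2]),'knob ang',np.degrees(np.arctan2(*(k-p)[1::-1])),'catch ang',np.degrees(np.arctan2(*(c-p)[1::-1])))
E
```

```text
pin (array([0.569 , 0.2386, 0.0907]), np.float64(0.0004023856943866643)) catch (array([0.5624, 0.129 , 0.0512]), np.float64(0.0006052702295538335)) knob (array([0.4277, 0.1792, 0.0735]), np.float64(0.0012205260148537538))
[[0.6773 0.2653 0.01  ]
 [0.6851 0.0847 0.01  ]
 [0.5653 0.0802 0.01  ]
 [0.5572 0.2601 0.01  ]]
yaw [np.float64(0.04299889888279002), np.float64(0.04493588042739795)] [np.float64(0.04261019068840004), np.float64(0.036852546553117226)]
pin-knob 0.1533262246036577 pin-catch 0.109818312385217 knob ang -157.1895640829881 catch ang -93.48099322396787
```

```bash
cat >> h.py <<'E'
from scipy.spatial.transform import Rotation as Ro
P=np.array([.569,.2386]);PHI0=np.radians(-156.3)
def knob(th,r=.155):
    f=PHI0+th;return P+r*np.array([np.cos(f),np.sin(f)]),f
def plan(wps):
    s=get_state();R=Ro.from_quat(s['ee_rot'])
    for x,y,z,yaw in wps:
        T=Ro.from_euler('z',yaw)*Ro.from_euler('x',np.pi)
        print(np.round((R.inv()*T).as_rotvec(),3),np.round(R.inv().apply(np.array([x,y,z])-s['position'])*1000,1))
def status():
    s=get_state();R=Ro.from_quat(s['ee_rot']).as_matrix()
    print(round(s['time_s'],2),s['position'].round(4),'yaw',np.degrees(np.arctan2(R[1,0],R[0,0])).round(2),'F',s['wrist_force'].round(1),'w',round(s['gripper_width'],3),'g',s['grasp_force'])
E
python3 - <<'E'
from h import *
k,f=knob(0);print(k)
a=np.array([.23,-.5264,.2304]);b=np.array([.4271,.178,.16])
for j in (0,5,10,15,20):
    p=a+(b-a)*j/21; yaw=.412+np.pi*j/21
    R=Ro.from_euler('z',yaw)*Ro.from_euler('x',np.pi)
    for i in (5,):
        print(j,R.inv().apply((b-a)*i/21).__mul__(1000).round(0), -np.pi*i/21)
E
```

```text
[0.4270723  0.17629809]
0 [ 110. -135.   17.] -0.7479982508547126
5 [173. -24.  17.] -0.7479982508547126
10 [143. 100.  17.] -0.7479982508547126
15 [ 37. 170.  17.] -0.7479982508547126
20 [-89. 150.  17.] -0.7479982508547126
```

Call:
step_arm:
  series: [0, 0, -0.148, 22, -27, 3, 0, 0, 0, -0.296, 44, -54, 6, 0, 0, 0, -0.444, 66, -81, 10, 0, 0, 0, -0.592, 88, -108, 13, 0, 0, 0, -0.74, 110, -135, 17, 0]

```text
time_s: 0.6
position: [0.277, -0.3577, 0.2138]
ee_rot: [0.837, 0.547, 0.0, -0.0]
wrist_force: [0.8, -0.4, -0.1]
gripper_width: 0.998
grasp_force: 0.0
```

Call:
step_arm:
  series: [0, 0, -0.148, 35, -5, 3, 0, 0, 0, -0.296, 70, -10, 6, 0, 0, 0, -0.444, 104, -15, 10, 0, 0, 0, -0.592, 138, -19, 13, 0, 0, 0, -0.74, 173, -24, 17, 0]

```text
time_s: 1.1
position: [0.3254, -0.1901, 0.197]
ee_rot: [0.583, 0.813, 0.0, 0.0]
wrist_force: [0.6, 0.7, 0.1]
gripper_width: 0.994
grasp_force: 0.0
```

Call:
step_arm:
  series: [0, 0, -0.148, 29, 20, 3, 0, 0, 0, -0.296, 58, 40, 6, 0, 0, 0, -0.444, 86, 60, 10, 0, 0, 0, -0.592, 114, 80, 13, 0, 0, 0, -0.74, 143, 100, 17, 0]

```text
time_s: 1.6
position: [0.3752, -0.0228, 0.1801]
ee_rot: [0.249, 0.968, -0.0, 0.0]
wrist_force: [0.3, -0.4, 0.7]
gripper_width: 1.002
grasp_force: 0.0
```

```bash
python3 - <<'E'
from h import *
status();s=get_state();print(s['joint_pos'].round(2))
p=s['position'];b=np.array([.4275,.1775,.14])
R=Ro.from_quat(s['ee_rot']).as_matrix();y0=np.arctan2(R[1,0],R[0,0])%(2*np.pi);y1=PHI0+2*np.pi
plan([(*(p+(b-p)*i/6),y0+(y1-y0)*i/6) for i in range(1,6)])
E
```

```text
1.6 [ 0.3752 -0.0228  0.1801] yaw 151.13 F [ 0.3 -0.4  0.7] w 1.002 g 0.0
[-0.27 -0.05 -0.5   1.11 -0.    0.23]
[-0.     0.    -0.153] [ 8.5 33.4  6.7]
[-0.     0.    -0.306] [17.  66.9 13.4]
[-0.     0.    -0.459] [ 25.4 100.3  20. ]
[-0.     0.    -0.612] [ 33.9 133.8  26.7]
[-0.     0.    -0.765] [ 42.4 167.2  33.4]
```

Call:
step_arm:
  series: [0, 0, -0.148, 8, 33, 7, 0, 0, 0, -0.296, 17, 67, 13, 0, 0, 0, -0.444, 25, 100, 20, 0, 0, 0, -0.592, 34, 134, 27, 0, 0, 0, -0.74, 42, 167, 33, 0]

```text
time_s: 2.1
position: [0.4197, 0.1436, 0.1467]
ee_rot: [-0.118, 0.993, -0.0, -0.0]
wrist_force: [0.3, -0.0, 0.5]
gripper_width: 0.999
grasp_force: 0.0
```

```bash
python3 - <<'E'
from h import *
status();print(get_state()['joint_pos'].round(2))
plan([(.4275,.1775,.13,PHI0),(.4275,.1775,.058,PHI0)])
E
```

```text
2.1 [0.4197 0.1436 0.1467] yaw -166.44 F [ 0.3 -0.   0.5] w 0.999 g 0.0
[ 0.15  0.11 -0.43  1.04 -0.   -0.09]
[-0.    -0.001 -0.177] [-15.6  31.1  16.6]
[-0.    -0.001 -0.177] [-15.6  31.1  88.6]
```

Call:
step_arm:
  series: [0, 0, -0.1, -9, 18, 5, 0, 0, 0, -0.177, -16, 31, 10, 0, 0, 0, -0.177, -16, 31, 20, 0, 0, 0, -0.177, -16, 31, 55, 0, 0, 0, -0.177, -16, 31, 88, 0]

```text
time_s: 2.6
position: [0.4286, 0.1755, 0.0583]
ee_rot: [-0.201, 0.98, -0.0, 0.001]
wrist_force: [-0.2, -0.2, -0.1]
gripper_width: 1.001
grasp_force: 0.0
```

```bash
python3 - <<'E'
from h import *
status()
plan([(.4275,.1775,.058,PHI0)])
E
```

```text
2.6 [0.4286 0.1755 0.0583] yaw -156.78 F [-0.2 -0.2 -0.1] w 1.001 g 0.0
[-0.001  0.001 -0.008] [0.2 2.3 0.3]
```

Close on the knob.

Call:
step_arm:
  series: [0, 0, 0, 0, 2, 0, 0.5, 0, 0, 0, 0, 2, 0, 1, 0, 0, 0, 0, 2, 0, 1, 0, 0, 0, 0, 2, 0, 1, 0, 0, 0, 0, 2, 0, 1]
  grip_force: 50

```text
time_s: 3.1
position: [0.4288, 0.178, 0.0606]
ee_rot: [-0.202, 0.979, 0.0, 0.001]
wrist_force: [0.6, 1.3, 1.4]
gripper_width: 0.198
grasp_force: 48.7
```

```bash
python3 - <<'E'
from h import *
status()
cv2.imwrite('pics/s1.png',get_image('side')[200:350,200:420].repeat(3,0).repeat(3,1))
E
```

```text
3.1 [0.4288 0.178  0.0606] yaw -156.69 F [0.6 1.3 1.4] w 0.198 g 48.65051507949829
```

View pics/s1.png

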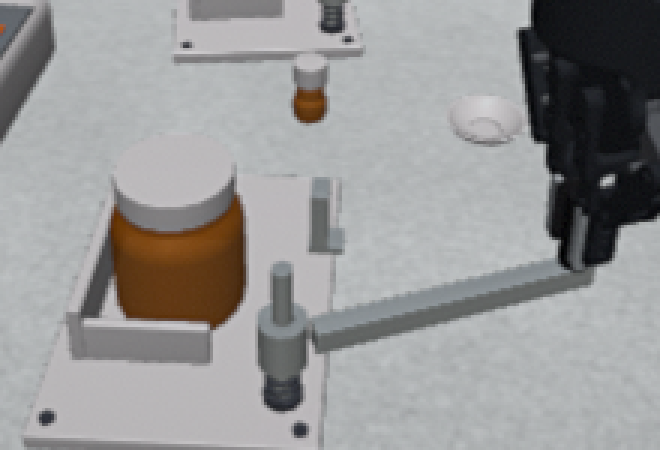

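The knob is gripped at the right width (17–18 mm). Next: lift while swinging.

Call:
step_arm:
  series: [0, 0, -0.05, 0, -8, -8, 1, 0, 0, -0.15, -2, -23, -16, 1, 0, 0, -0.28, -6, -42, -22, 1, 0, 0, -0.41, -13, -61, -22, 1, 0, 0, -0.54, -22, -79, -22, 1]

```text
time_s: 3.65
position: [0.4812, 0.1144, 0.0821]
ee_rot: [-0.459, 0.889, 0.0, 0.002]
wrist_force: [4.3, 7.7, -3.9]
gripper_width: 0.197
grasp_force: 48.8
```

```bash
python3 - <<'E'
from h import *
status()
p=get_state()['position'][:2]-P;print(np.linalg.norm(p),np.degrees(np.arctan2(p[1],p[0])))
E
```

```text
3.65 [0.4812 0.1144 0.0821] yaw -125.42 F [ 4.3  7.7 -3.9] w 0.197 g 48.7655907869339
0.15211131352484 -125.27556437549232
```

Call:
step_arm:
  series: [0, 0, -0.13, -2, -20, 0, 1, 0, 0, -0.26, -6, -39, 0, 1, 0, 0, -0.39, -12, -58, 0, 1, 0, 0, -0.52, -21, -76, 0, 1, 0, 0, -0.65, -32, -92, 0, 1]

```text
time_s: 4.15
position: [0.5734, 0.0867, 0.0811]
ee_rot: [0.718, -0.696, -0.001, -0.001]
wrist_force: [1.0, 4.8, -4.5]
gripper_width: 0.194
grasp_force: 48.8
```

```bash
python3 - <<'E'
from h import *
status()
p=get_state()['position'][:2]-P;r,f=np.linalg.norm(p),np.arctan2(p[1],p[0]);print(r,np.degrees(f))
F=get_state()['wrist_force'];print('rad',F[0]*np.cos(f)+F[1]*np.sin(f),'tan',-F[0]*np.sin(f)+F[1]*np.cos(f))
E
```

```text
4.15 [0.5734 0.0867 0.0811] yaw -88.24 F [ 1.   4.8 -4.5] w 0.194 g 48.81965517997742
0.1519901460288632 -88.33371925370031
rad -4.763631546169076 tan 1.1728386206660868
```

Call:
step_arm:
  series: [0, 0, -0.06, 0, -9, 0, 1, 0, 0, -0.115, -1, -17, 0, 1, 0, 0, -0.115, -1, -17, 0, 1]

```text
time_s: 4.45
position: [0.5903, 0.0881, 0.0808]
ee_rot: [0.755, -0.656, -0.0, -0.0]
wrist_force: [0.8, 2.5, -3.3]
gripper_width: 0.196
grasp_force: 48.9
```

```bash
python3 - <<'E'
from h import *
status()
p=get_state()['position'][:2]-P;r,f=np.linalg.norm(p),np.arctan2(p[1],p[0]);print(r,np.degrees(f))
F=get_state()['wrist_force'];print('rad',F[0]*np.cos(f)+F[1]*np.sin(f),'tan',-F[0]*np.sin(f)+F[1]*np.cos(f))
a=get_image('top')[140:280,205:315];b=get_image('side')[220:340,220:360]
a=cv2.resize(a,None,fx=3.6,fy=3.6,interpolation=2);b=cv2.resize(b,None,fx=2.8,fy=4.2,interpolation=2)
cv2.imwrite('pics/m2.png',np.hstack([cv2.convertScaleAbs(a,alpha=1.4),b]))
E
```

```text
4.45 [0.5903 0.0881 0.0808] yaw -81.92 F [ 0.8  2.5 -3.3] w 0.196 g 48.91291558742523
0.15200280225583052 -81.94879588393243
rad -2.320594860503599 tan 1.1244401483221866
```

View pics/m2.png

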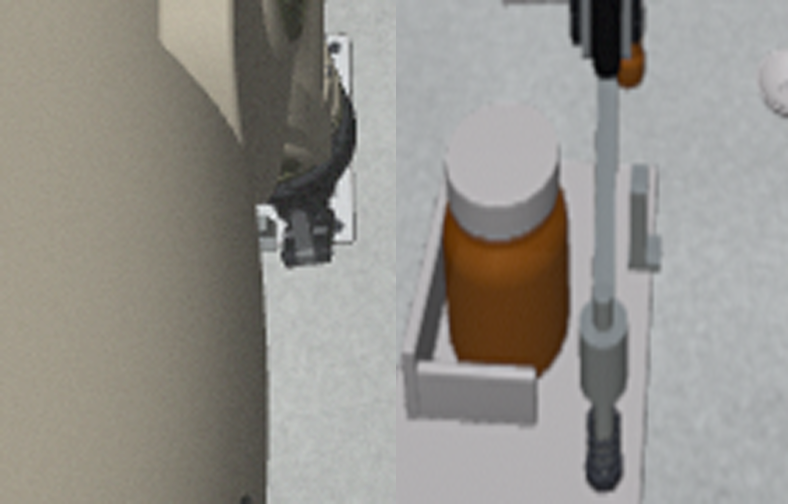

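The bar is raised and behind the catch (side view: bar at column 605, catch at 640), clear of the jar. Now let it down.

Call:
step_arm:
  series: [0, 0, 0, 0, 0, 6, 1, 0, 0, 0, 0, 0, 12, 1, 0, 0, 0, 0, 0, 18, 1, 0, 0, 0, 0, 0, 21, 1, 0, 0, 0, 0, 0, 21, 1]

```text
time_s: 5.05
position: [0.5886, 0.0868, 0.0602]
ee_rot: [0.755, -0.655, -0.0, 0.001]
wrist_force: [-2.9, -1.7, 2.3]
gripper_width: 0.191
grasp_force: 49.7
```

```bash
python3 - <<'E'
from h import *
status()
p=get_state()['position'][:2]-P;r,f=np.linalg.norm(p),np.arctan2(p[1],p[0]);print(r,np.degrees(f))
E
```

```text
5.05 [0.5886 0.0868 0.0602] yaw -81.89 F [-2.9 -1.7  2.3] w 0.191 g 49.71230506896973
0.15304335176112727 -82.63057123776433
```

Call:
step_arm:
  series: [0, 0, 0.03, 0, 4, 0, 1, 0, 0, 0.06, 0, 8, 0, 1, 0, 0, 0.08, 0, 11, 0, 1, 0, 0, 0.08, 0, 11, 0, 1]

```text
time_s: 5.45
position: [0.5777, 0.086, 0.0604]
ee_rot: [0.728, -0.685, -0.0, 0.0]
wrist_force: [-3.9, -2.2, 3.0]
gripper_width: 0.195
grasp_force: 49.6
```

```bash
python3 - <<'E'
from h import *
status()
p=get_state()['position'][:2]-P;r,f=np.linalg.norm(p),np.arctan2(p[1],p[0]);print(r,np.degrees(f))
E
```

```text
5.45 [0.5777 0.086  0.0604] yaw -86.51 F [-3.9 -2.2  3. ] w 0.195 g 49.64803218841553
0.15281247774263151 -86.72705607389855
```

Call:
step_arm:
  series: [0, 0, 0, 0, 0, 0, 0.7, 0, 0, 0, 0, 0, 0, 0.6, 0, 0, 0, 0, 0, 0, 0.5, 0, 0, 0, 0, 0, 0, 0.45, 0, 0, 0, 0, 0, 0, 0.45]

```text
time_s: 5.95
position: [0.579, 0.0861, 0.0603]
ee_rot: [0.729, -0.685, 0.0, -0.0]
wrist_force: [0.3, -0.9, -0.1]
gripper_width: 0.55
grasp_force: 0.0
```

Call:
step_arm:
  series: [0, 0, 0, 0, 0, -15, 0.45, 0, 0, 0, 0, 0, -40, 0.45, 0, 0, 0, 0, 0, -80, 0.45, 0, 0, 0, 0, 0, -120, 0.45, 0, 0, 0, 0, 0, -160, 0.45]

```text
time_s: 6.45
position: [0.5785, 0.0861, 0.2217]
ee_rot: [0.728, -0.685, 0.0, 0.0]
wrist_force: [0.6, 0.2, -1.1]
gripper_width: 0.546
grasp_force: 0.0
```

```bash
python3 - <<'E'
from h import *
status()
b=get_image('side')[200:350,200:420];cv2.imwrite('pics/s3.png',cv2.resize(b,None,fx=3.6,fy=3.6,interpolation=2))
E
```

```text
6.45 [0.5785 0.0861 0.2217] yaw -86.48 F [ 0.6  0.2 -1.1] w 0.546 g 0.0
```

View pics/s3.png

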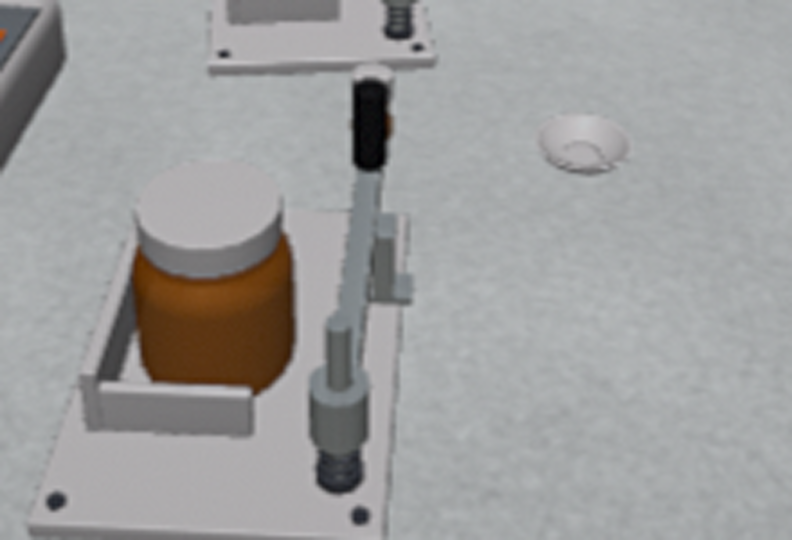

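The bar rests down behind the catch (catch at 385,255, standing in front of and above the bar). The jar is in place and the gripper is clear, so I'm handing in.

```bash
python3 -c "
from rig import finish_job
print(finish_job())"
```

```text
the job is handed in; nothing more can be done
None
```

The gate on the jar's holder is shut and stays latched behind its catch with the gripper clear; the jar is still in its place, the empty holder's gate was not touched, and I handed the job in at about 6.5 s.

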